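Mount the tape dispenser on its shelf rail and clamp it

TASK

Slide the blue tape dispenser onto the dovetail rail from the rail's open end, and push it gently along until it butts firmly against the black rubber buffer of the red stop. Then turn its black side clamp knob clockwise until the clamp bites snugly on the rail, without forcing anything, and let go; leave the other things on the board alone.

Things in the scene. Friction and masses are not known exactly. Their poses are not given: they have to be found in the camera images.
- dispenser: Blue tape dispenser on a dovetail carriage, loose, 0.34 to 0.55 kg. Origin: centre of its underside; z up, x the way it is pushed on (cutter end leads), y to its left. Carriage 110 long (x), 64 wide, 22 high, with a groove along x underneath; a lug at the rear left (x -55 to -20) reaches y +48. Mounted: x along the rail's x, underside 6 above the board; play 1.5 to each side, 3 upward.
- housing_grip (a point): Where to grip the dispenser: middle of its housing, 10 ahead of the dispenser's origin and 50 above its underside. The housing is two flat upright cheeks, 28 wide over both (y), 56 long (x -18 to +38 from the dispenser's origin), z 22 to 64; a clear tape roll between them stands up to z 79. Axes as the dispenser's.
- carriage_front (a point): Middle of the carriage's front end face, which butts on the stop's buffer: 55 ahead of the dispenser's origin, 18 above its underside. Axes as the dispenser's.
- clamp_knob: Black knob on the carriage's rear left, on a vertical axis at dispenser x -38, y +28.7; origin on the axis 22 above the dispenser's underside; x along its grip bar. Loose: bar 0 to 0.2 rad clockwise (from above) of the dispenser's x. Turned clockwise, its cam runs free, then bites on the rail somewhere between 0.7 and 1.4 rad (differs each time) and stiffens quickly; limit 1.8. It stays as left.
- knob_grip (a point): Centre of the knob's grip bar, on its axis, 26.5 above the clamp_knob origin (48.5 above the dispenser's underside). Bar 40 long (x), 12 thick (y), 22 high. About 0.1 N m (at most 0.16) is felt at the wrist while it runs free; once it bites, this rises some 0.1 N m per 0.07 rad: about 0.25 N m is snug, 0.5 N m is too much.
- rail: Bright steel dovetail rail on a dark foot plate, fixed to the board. Origin at board height; x along the rail, from the open end (x -77, tapered over the last 14) to the far end (x +115). Top 36 wide, 20 above the board; flanks slope in to 24 wide at 7 above the board; foot plate 62 wide, 4 thick. The carriage can only go on from the open end, and stays clear of the board by 6.
- rail_mouth (a point): Middle of the rail's open end at its top: x -77, 20 above the board. Axes as the rail's.
- stop: Red stop saddle fixed over the rail at a place that changes. Origin at board height on the rail's axis, in the plane of the red front face, 65 to 85 from the rail's origin; x as the rail's x. A black rubber buffer, 40 wide, 23 to 39 above the board, stands 2 to 22 proud of that face (set differently each time, firmly held): the carriage butts on it. Block 42 high, 60 wide, 30 long. The contact is stiff.
- tape_a: Clear packing tape roll lying flat, 90 across, 48 high; leave it alone. Origin: centre of the underside.
- tape_b: Second clear packing tape roll, same size; leave it alone.
- stapler: Black stapler, 130 by 34 by 53, along its x; leave it alone.
- marker: Red marker pen lying down, 130 long, 18 thick, along its x; leave it alone.
- tin: Aluminium tin with its lid snapped shut, 98 by 68 by 40; leave it alone.
- carton: Small carton, 90 by 70 by 55 high; leave it alone.

How it is judged:
By the outcome, as a careful person would: the job done as asked, in the order asked, and still so for the second after the job is handed in, with the robot touching nothing.
It also fails if it takes over 72 s, if anything falls off the work surface, if the arm or the gripper's body presses on something with over 40 N, if the wrist force passes 120 N, or if a joint passes its speed limit or range.

ROBOT

A 6-joint arm with a two-finger parallel gripper is mounted at the origin on the work surface. World frame = base frame: x ahead of the robot, y to its left, z up, the work surface at z = 0. Lengths are in m, angles in rad, forces in N, time in s.
With the tool pointing down it reaches from about 0.35 to 0.775 m from the base axis. Payload 5.5 kg.
Tool frame: the origin (TCP) lies midway between the tips of the shut fingers; the grasp point (between the pads) lies 19 mm behind it; z points along the fingers, y is the line along which they close (so a half turn about z gives the same grasp; the last joint's range is limited). The gripper opens to 85 mm and grips with 20 to 120 N. Pads are 22 mm wide; open, the fingers measure 114 mm over their backs; the gripper's body (76 mm by 85 mm) begins 54 mm behind the grasp point. The pads swing forward as they close: fully open they stand 13 mm farther back than shut.
Start: joints at [-1.459, 0.313, 0.046, 1.304, 0, 1.431], TCP at [0.143, -0.557, 0.231] pointing down, gripper open.
Joint ranges: [-2.76, 2.76], [-0.86, 1.69], [-1.03, 1.26], [-2.2, 2.34], [-1.47, 1.5], [-3.14, 3.14]. Speed limits (rad/s): [2.57, 2.57, 3.14, 3.14, 3.14, 3.14].

INTERFACE

Orientations are given as a unit quaternion [w, x, y, z].
In Python, from station import * gives the robot as it stands.
- The arm moves only by the tool servo_tool, never from a script. Its argument "steps" is text: rows parted by semicolons, each of 7 numbers parted by spaces: the shift along the tool's x, y, z in cm, then the turn, a rotation vector about the tool's x, y, z in rad, then the opening, from 0 (shut) to 1 (fully open). In form: x y z wx wy wz grip; .... A call has 1 to 12 rows; each row shifts and turns the commanded pose from where the row before left it, along the tool's axes as they then stand; what a row does not reach is not made up. A row lasts 1/12 s, in which the tool goes at most 41.7 mm and 7.16 degrees, less where a joint would pass 70% of its speed; a pose out of reach is approached as far as the arm can. A call is refused whole if a number of a shift passes 4.17 or a number of a turn 0.125, either way. A call with a gripper value outside its range is refused whole. The fingers move at their own pace and stop on an object; the grip force is fixed at half the most. Time passes only in rows, so rows that do not move let the fingers close. It gives the time, the measured TCP pose, the force, the opening and the grip force at its end, in the units of the state.
- get_state(): the state, without advancing time (a new reading comes with each control period).
- read_camera(name): name is "scene" or "top"; returns a dict with "color" (420x560x3 uint8, red, green, blue), "mtx" (3x3 intrinsics, pixels), "rvec" (rotation vector, rad) and "tvec" (3), from world to camera coordinates, as OpenCV has them. Camera axes: x right, y down, z forward; pixel columns grow to the right and rows downward; lengths in m; the calibration is good to about 2 mm. A picture is of the moment at which its call begins. There is no depth.
- job_done(): hands the job in; it is judged then, once.
The state is a dict: "clock": time; "q": joint angles; "qvel": joint speeds; "joint_efforts": joint torques, N m; "ee_pos": TCP position; "ee_rot": TCP orientation; "contact_force": force on the tool from outside, world axes, zero at the start; "ft_torque": the same for the moment, N m; "gripper_width": finger opening in m; "gripper_force": force on a finger pad.
Only numpy, scipy, OpenCV 4.12 (cv2) and the standard library are available. Lean on these libraries where they do the work, as an engineer would, in place of code of your own. Each camera call takes 0.05 s, during which the arm holds its last target. There are 200 camera calls.

## Working session

There is one attempt and no reset: what is moved stays moved. The work goes in short steps, Python scripts to look and compute and a tool call to move; the robot and the scene stay as the last step left them, time stands still between calls to the robot, and variables do not carry over. Pictures are saved under pics/ and viewed, at most 10 in all, crops included, and the job is handed in when it is done.

Besides the shell and the picture viewer there is one more tool, called after "Request:" by a JSON object that holds its "fn" and its "kwargs", one argument or row to a line. servo_tool: Moves the arm, as the interface text tells. Its arguments: {"type":"object","properties":{"steps":{"type":"string"}},"required":["steps"]}

```bash
mkdir -p pics
cat > h.py <<'E'
from station import *
import numpy as np, cv2
from scipy.spatial.transform import Rotation as R
def shot(n,f):
    c=read_camera(n); cv2.imwrite(f'pics/{f}.png',c['color'][:,:,::-1]); 
    np.savez(f'pics/{f}.npz',**c); return c
def load(f): return dict(np.load(f'pics/{f}.npz'))
def unproj(c,uv,z):
    Rm=cv2.Rodrigues(c['rvec'])[0]; t=np.array(c['tvec']).ravel()
    p=cv2.undistortPoints(np.array(uv,float).reshape(-1,1,2),c['mtx'],None)[:,0]
    d=np.c_[p,np.ones(len(p))]@Rm; o=-Rm.T@t
    return o+d*((z-o[2])/d[:,2])[:,None]
def proj(c,P): return cv2.projectPoints(np.array(P,float).reshape(-1,1,3),c['rvec'],c['tvec'],c['mtx'],None)[0][:,0]
E
python3 - <<'E'
from h import *
for n in('top','scene'):
    c=shot(n,n+'0'); Rm=cv2.Rodrigues(c['rvec'])[0]; print(n,c['mtx'].tolist(),-Rm.T@np.ravel(c['tvec']),Rm.round(3).tolist())
print(get_state())
E
```

```text
top [[395.543643951397, 0.0, 285.1161205366373], [0.0, 395.543643951397, 205.80960941478838], [0.0, 0.0, 1.0]] [ 0.38418395 -0.02240637  1.06640883] [[-0.009, -1.0, 0.019], [-0.985, 0.006, -0.172], [0.172, -0.021, -0.985]]
scene [[500.4708518118468, 0.0, 272.988829419253], [0.0, 500.4708518118468, 204.92262854702346], [0.0, 0.0, 1.0]] [1.60185386 0.2056189  0.78063194] [[-0.2, 0.98, -0.019], [0.542, 0.095, -0.835], [-0.816, -0.177, -0.55]]
{'clock': 0.1, 'q': array([-1.45860862e+00,  3.13930930e-01,  4.50959681e-02,  1.30361242e+00,
        1.54922320e-05,  1.43120975e+00]), 'qvel': array([-0.00119925,  0.00061724,  0.00342035, -0.00287662,  0.00048322,
       -0.00088869]), 'joint_efforts': array([ 1.44567966e-03, -4.81724453e+01,  2.99244475e+01,  1.26743002e-02,
       -2.27577498e-04,  5.40717679e-06]), 'ee_pos': array([ 0.14319645, -0.55641089,  0.23049623]), 'ee_rot': array([-8.25345384e-04,  9.92086335e-01,  1.25554856e-01,  1.90543164e-05]), 'contact_force': array([0.58833091, 0.88801657, 0.24440509]), 'ft_torque': array([-0.02567965,  0.01584572,  0.0211384 ]), 'gripper_force': 0.0, 'gripper_width': 0.0851306149795493}
```

View pics/top0.png

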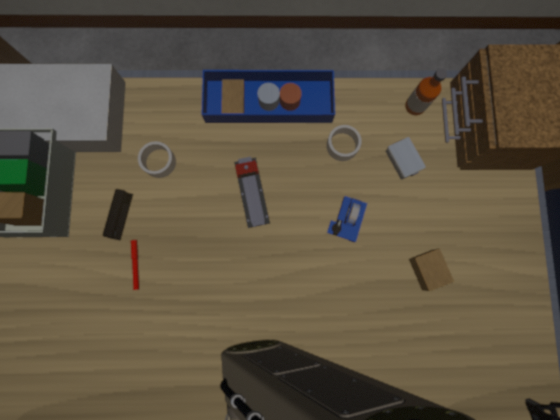

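View pics/scene0.png

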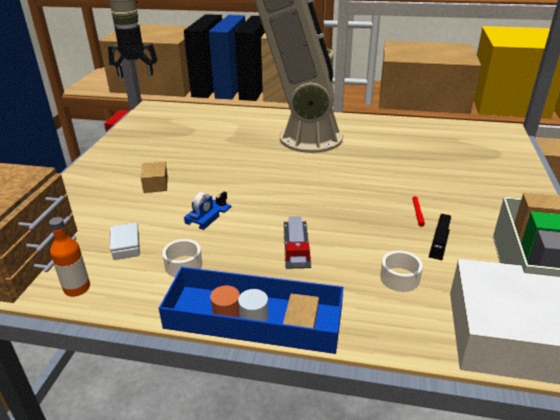

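The top view shows the rail from its open end near (258,225) to the red stop at (247,166). The dispenser is at (348,219), with its knob at (337,227). I'll zoom in on both.

Run:
```python
from h import *
a=load('top0')['color'][145:250,225:380]; b=load('scene0')['color'][180:275,175:320]
a=cv2.resize(a,None,fx=5,fy=5,interpolation=cv2.INTER_CUBIC); b=cv2.resize(b,None,fx=5,fy=5,interpolation=cv2.INTER_CUBIC)
cv2.imwrite('pics/ca.png',np.clip(a[:,:,::-1]*1.6,0,255)); cv2.imwrite('pics/cb.png',b[:,:,::-1])
```

```text
[ WARN:0@0.030] global loadsave.cpp:1063 imwrite_ Unsupported depth image for selected encoder is fallbacked to CV_8U.
```

View pics/ca.png

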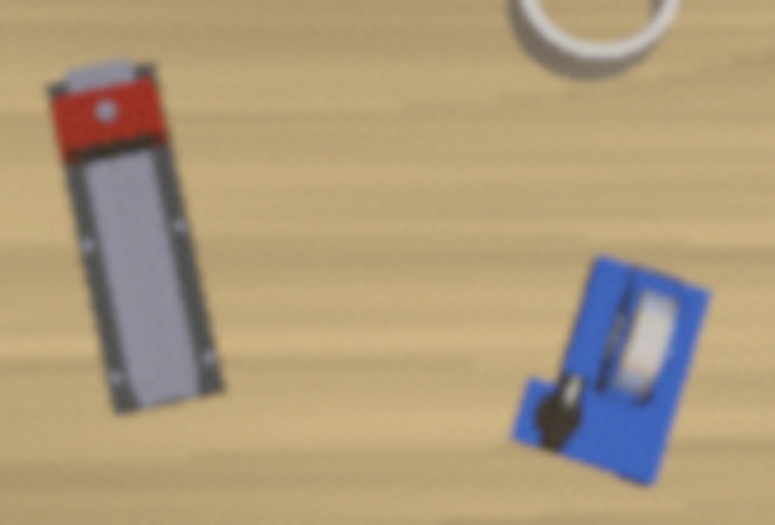

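View pics/cb.png

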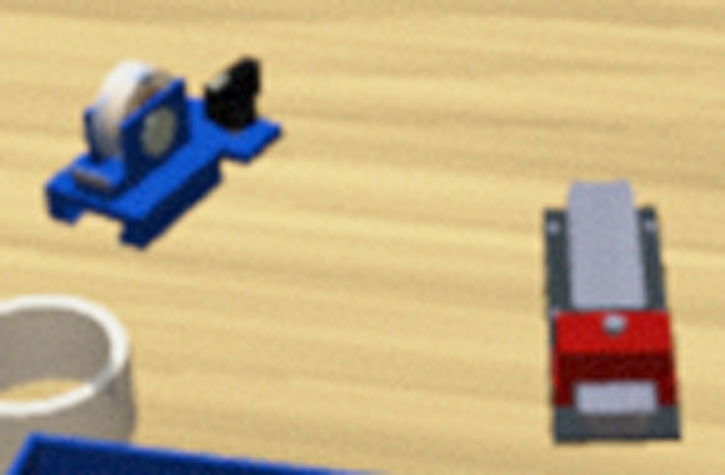

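```bash
cat > fit.py <<'E'
from h import *
from scipy.optimize import least_squares
T,S=load('top0'),load('scene0')
A=lambda x,y:(225+(x+.5)/5-.5,145+(y+.5)/5-.5)
B=lambda x,y:(175+(x+.5)/5-.5,180+(y+.5)/5-.5)
def fit(name,obs,g):
    def f(p):
        r=[]
        for cam,P,uv in obs:
            c,s=np.cos(p[2]),np.sin(p[2]); w=[p[0]+c*P[0]-s*P[1],p[1]+s*P[0]+c*P[1],P[2]]
            r+=list(proj(cam,w)[0]-uv)
        return r
    q=least_squares(f,g,loss='soft_l1',x_scale=[.01,.01,.1]); print(name,q.x.round(4),np.round(f(q.x),1)); return q.x
if __name__=='__main__':
    m=1e-3
    d=[(T,(55*m,32*m,22*m),A(599,257)),(T,(55*m,-32*m,22*m),A(711,292)),(T,(-55*m,-32*m,22*m),A(650,487)),(T,(-55*m,48*m,22*m),A(512,438)),(T,(-20*m,48*m,22*m),A(530,378)),
       (S,(55*m,-32*m,22*m),B(46,185)),(S,(55*m,32*m,22*m),B(137,222)),(S,(-55*m,48*m,22*m),B(281,128)),(S,(55*m,32*m,0),B(137,248))]
    fit('disp',d,[.35,-.18,-.3]); fit('dispT',d[:5],[.35,-.18,-.3])
    r=[(T,(-77*m,18*m,20*m),A(137,408)),(T,(-77*m,-18*m,20*m),A(200,398)),(T,(115*m,18*m,20*m),A(68,75)),(T,(115*m,-18*m,20*m),A(135,62)),
       (S,(-77*m,18*m,20*m),B(630,182)),(S,(-77*m,-18*m,20*m),B(573,182))]
    x=fit('rail',r,[.45,.07,.2]);fit('railT',r[:4],[.45,.07,.2])
    # foot plate corner & stop in rail frame
    def inr(uv,z):
        w=unproj(T,uv,z)-[x[0],x[1],0]; c,s=np.cos(x[2]),np.sin(x[2]); return np.c_[w[:,0]*c+w[:,1]*s,-w[:,0]*s+w[:,1]*c].round(4).tolist()
    print('foot',inr([A(117,413),A(225,392),A(47,88),A(153,65)],.004))
    print('stop top front',inr([A(65,160),A(168,137)],.042), 'buffer',inr([A(85,160),A(155,148)],.039))
E
python3 fit.py
```

```text
disp [ 0.531  -0.2168 -0.3368] [ 0.1 -0.3  0.3  0.3  0.6 -0.1 -0.5  0.  -0.2 -0.4 -0.8 -0.2  0.  -0.8
  0.2 -0.5  0.8  0.8]
dispT [ 0.5308 -0.2167 -0.3321] [-0.1 -0.2  0.2  0.3  0.7 -0.  -0.5  0.2 -0.2 -0.2]
rail [0.5893 0.0427 0.195 ] [-0.4  0.9  0.3  0.2  0.1 -0.9 -0.3 -0.8  0.7 -0.5 -1.4 -0.3]
railT [0.5889 0.0424 0.1972] [-0.2  1.   0.5  0.3  0.1 -0.7 -0.3 -0.6]
foot [[-0.0733, 0.0282], [-0.0738, -0.0311], [0.1126, 0.0322], [0.114, -0.0279]]
stop top front [[0.0601, 0.028], [0.0616, -0.028]] buffer [[0.0588, 0.0177], [0.0578, -0.0201]]
```

```bash
cat > plan.py <<'E'
from h import *
def pose():
    s=get_state(); q=s['ee_rot']; return s,np.array(s['ee_pos']),R.from_quat([q[1],q[2],q[3],q[0]])
def plan(p,yaw,n,g,start=None,turn=None):
    """rows from measured (or start=(pos,yaw)) pose to p, tool-down with tool x at yaw; returns (p,yaw)"""
    if start is None:
        s,p0,r=pose(); x=r.as_matrix()[:,0]; y0=np.arctan2(x[1],x[0])
    else: p0,y0=start
    d=(yaw-y0) if turn is None else turn
    if turn is None: d=(d+np.pi)%(2*np.pi)-np.pi
    rows=[]
    for i in range(n):
        a=y0+d*i/n; v=(np.array(p)-p0)/n*100
        rows.append(f"{v[0]*np.cos(a)+v[1]*np.sin(a):.2f} {v[0]*np.sin(a)-v[1]*np.cos(a):.2f} {-v[2]:.2f} 0 0 {-d/n:.3f} {g}")
    for i in range(0,n,12): print('; '.join(rows[i:i+12]))
    return np.array(p),yaw
DY=-.335; D=np.array([.531,-.2168]); RY=.2; RO=np.array([.5892,.0426])
def off(o,y,x,yy=0): return o+[np.cos(y)*x-np.sin(y)*yy,np.sin(y)*x+np.cos(y)*yy]
E
python3 - <<'E'
from plan import *
g=off(D,DY,.010); print(g)
plan([*g,.15],DY+np.pi,22,1)
E
```

```text
[ 0.5404441  -0.22008769]
2.13 -1.03 0.37 0 0 -0.116 1; 2.23 -0.78 0.37 0 0 -0.116 1; 2.31 -0.51 0.37 0 0 -0.116 1; 2.35 -0.24 0.37 0 0 -0.116 1; 2.37 0.03 0.37 0 0 -0.116 1; 2.35 0.31 0.37 0 0 -0.116 1; 2.29 0.58 0.37 0 0 -0.116 1; 2.21 0.84 0.37 0 0 -0.116 1; 2.10 1.09 0.37 0 0 -0.116 1; 1.96 1.32 0.37 0 0 -0.116 1; 1.79 1.54 0.37 0 0 -0.116 1; 1.60 1.74 0.37 0 0 -0.116 1
1.39 1.91 0.37 0 0 -0.116 1; 1.16 2.06 0.37 0 0 -0.116 1; 0.91 2.18 0.37 0 0 -0.116 1; 0.65 2.27 0.37 0 0 -0.116 1; 0.39 2.33 0.37 0 0 -0.116 1; 0.11 2.36 0.37 0 0 -0.116 1; -0.16 2.36 0.37 0 0 -0.116 1; -0.43 2.33 0.37 0 0 -0.116 1; -0.70 2.26 0.37 0 0 -0.116 1; -0.96 2.16 0.37 0 0 -0.116 1
```

Request:
{"fn": "servo_tool", "kwargs": {
  "steps": "2.13 -1.03 0.37 0 0 -0.116 1; 2.23 -0.78 0.37 0 0 -0.116 1; 2.31 -0.51 0.37 0 0 -0.116 1; 2.35 -0.24 0.37 0 0 -0.116 1; 2.37 0.03 0.37 0 0 -0.116 1; 2.35 0.31 0.37 0 0 -0.116 1; 2.29 0.58 0.37 0 0 -0.116 1; 2.21 0.84 0.37 0 0 -0.116 1; 2.10 1.09 0.37 0 0 -0.116 1; 1.96 1.32 0.37 0 0 -0.116 1; 1.79 1.54 0.37 0 0 -0.116 1; 1.60 1.74 0.37 0 0 -0.116 1"
}}

```text
clock: 1.1
ee_pos: [0.3606, -0.3726, 0.1864]
ee_rot: [-0.0, 0.679, 0.734, 0.0]
contact_force: [-0.6, 0.5, -0.8]
gripper_width: 0.0852
gripper_force: 0.0
```

Request:
{"fn": "servo_tool", "kwargs": {
  "steps": "1.39 1.91 0.37 0 0 -0.116 1; 1.16 2.06 0.37 0 0 -0.116 1; 0.91 2.18 0.37 0 0 -0.116 1; 0.65 2.27 0.37 0 0 -0.116 1; 0.39 2.33 0.37 0 0 -0.116 1; 0.11 2.36 0.37 0 0 -0.116 1; -0.16 2.36 0.37 0 0 -0.116 1; -0.43 2.33 0.37 0 0 -0.116 1; -0.70 2.26 0.37 0 0 -0.116 1; -0.96 2.16 0.37 0 0 -0.116 1; 0 0 0 0 0 0 1; 0 0 0 0 0 0 1"
}}

```text
clock: 2.1
ee_pos: [0.5408, -0.2202, 0.149]
ee_rot: [-0.001, 0.168, 0.986, 0.0]
contact_force: [0.1, 0.2, 0.1]
gripper_width: 0.0852
gripper_force: 0.0
```

Run:
```python
from plan import *
s,p,r=pose(); print(p,r.as_matrix().round(3).tolist(),s['q'].round(3),s['contact_force'],s['ft_torque'])
shot('top','top1'); 
T=load('top1');a=cv2.resize(T['color'][145:250,225:380],None,fx=5,fy=5,interpolation=cv2.INTER_CUBIC); cv2.imwrite('pics/c1.png',a[:,:,::-1])
plan([*off(D,DY,.010),.033],DY+np.pi,8,1)
```

```text
[ 0.54078789 -0.22017384  0.14900735] [[-0.944, 0.33, -0.002], [0.33, 0.944, 0.001], [0.002, -0.0, -1.0]] [-0.524  0.367 -0.082  1.124 -0.    -0.187] [0.05856285 0.16115941 0.12339836] [-0.03341417  0.05051721 -0.01298252]
0.00 0.01 1.45 0 0 -0.000 1; 0.00 0.01 1.45 0 0 -0.000 1; 0.00 0.01 1.45 0 0 -0.000 1; 0.00 0.01 1.45 0 0 -0.000 1; 0.00 0.01 1.45 0 0 -0.000 1; 0.00 0.01 1.45 0 0 -0.000 1; 0.00 0.01 1.45 0 0 -0.000 1; 0.00 0.01 1.45 0 0 -0.000 1
```

Request:
{"fn": "servo_tool", "kwargs": {
  "steps": "0 0 1.45 0 0 0 1; 0 0 1.45 0 0 0 1; 0 0 1.45 0 0 0 1; 0 0 1.45 0 0 0 1; 0 0 1.45 0 0 0 1; 0 0 1.45 0 0 0 1; 0 0 1.45 0 0 0 1; 0 0 1.45 0 0 0 1; 0 0 0 0 0 0 1"
}}

```text
clock: 2.9
ee_pos: [0.5378, -0.2212, 0.0312]
ee_rot: [-0.002, 0.17, 0.986, 0.001]
contact_force: [-0.5, -0.4, 0.2]
gripper_width: 0.0855
gripper_force: 0.0
```

Request:
{"fn": "servo_tool", "kwargs": {
  "steps": "0 0 0 0 0 0 0.6; 0 0 0 0 0 0 0.5; 0 0 0 0 0 0 0.4; 0 0 0 0 0 0 0.2; 0 0 0 0 0 0 0; 0 0 0 0 0 0 0; 0 0 0 0 0 0 0; 0 0 0 0 0 0 0"
}}

```text
clock: 3.57
ee_pos: [0.5416, -0.2217, 0.0351]
ee_rot: [0.001, 0.168, 0.986, -0.0]
contact_force: [0.0, 1.2, 5.9]
gripper_width: 0.0272
gripper_force: 60.9
```

Run:
```python
from plan import *
s,p,r=pose(); print(p,r.as_matrix().round(3).tolist(),s['contact_force'],s['ft_torque'],s['gripper_width'],s['gripper_force'])
T=shot('top','top2'); S=shot('scene','scene2')
a=cv2.resize(T['color'][145:250,225:380],None,fx=5,fy=5,interpolation=cv2.INTER_CUBIC);b=cv2.resize(S['color'][150:270,160:330],None,fx=4.5,fy=4.5,interpolation=cv2.INTER_CUBIC); cv2.imwrite('pics/c2.png',b[:,:,::-1])
```

```text
[ 0.54155903 -0.22166709  0.03512002] [[-0.944, 0.331, 0.002], [0.331, 0.944, -0.001], [-0.002, -0.0, -1.0]] [0.02234759 1.17684733 5.85348284] [0.15482568 0.03314024 0.0080053 ] 0.027186979002975935 60.85510969161987
```

View pics/c2.png

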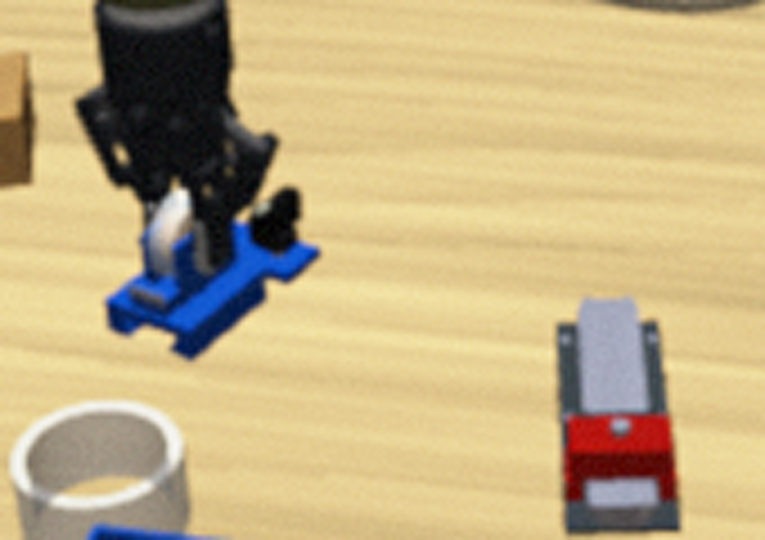

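The dispenser is gripped at width 27 mm, with the housing between the fingers at about (200,230) in the crop. Next I'll refine the rail line at sub-pixel level and plan the transfer.

```bash
cat > rail.py <<'E'
from plan import *
def edges(c,z,ys,win,xs):
    g=cv2.cvtColor(c['color'],cv2.COLOR_RGB2GRAY).astype(np.float32); out=[]
    for side in(1,-1):
        pts=[]
        for x in xs:
            yy=np.arange(-win,win,.0002)+side*ys
            P=np.array([[*off(RO,RY,x,y),z] for y in yy]); uv=proj(c,P).astype(np.float32)
            v=cv2.GaussianBlur(cv2.remap(g,uv[None,:,0].copy(),uv[None,:,1].copy(),cv2.INTER_CUBIC),(21,1),4)[0]
            d=np.abs(np.gradient(v)); w=d*(d>.5*d.max()); pts.append((yy*w).sum()/w.sum())
        out.append(np.polyfit(xs,pts,1)); res=np.std(np.array(pts)-np.polyval(out[-1],xs)); print(side,z,out[-1].round(4),res.round(5))
    return np.mean(out,0)
if __name__=='__main__':
  for n in('top0','scene0'):
    c=load(n); xs=np.linspace(-.055,.045,21)
    print(n,'top',edges(c,.02,.018,.005,xs),'plate',edges(c,.004,.031,.005,xs))
E
python3 rail.py
python3 - <<'E'
from plan import *
e=plan([.5416,-.2217,.110],DY+np.pi,4,0)
t=off(RO,.205,-.140+.0); print(t)
plan([*t,.110],.205+np.pi,12,0,(e[0],2.804))
E
```

```text
1 0.02 [0.009  0.0187] 0.0003
-1 0.02 [ 0.0077 -0.0178] 0.00037
1 0.004 [0.0058 0.0311] 0.00053
-1 0.004 [ 0.0095 -0.0302] 0.0005
top0 top [0.00832419 0.00045663] plate [0.00767402 0.00041235]
1 0.02 [0.0108 0.019 ] 0.00078
-1 0.02 [ 0.0115 -0.0175] 0.00089
1 0.004 [0.0177 0.0316] 0.00052
-1 0.004 [ 0.0123 -0.03  ] 0.00054
scene0 top [0.01118165 0.00074044] plate [0.01503629 0.00083338]
-0.00 -0.00 -1.87 0 0 -0.001 0; -0.00 -0.00 -1.87 0 0 -0.001 0; -0.00 -0.00 -1.87 0 0 -0.001 0; -0.00 -0.00 -1.87 0 0 -0.001 0
[0.45213146 0.0141006 ]
1.35 1.61 -0.00 0 0 -0.045 0; 1.28 1.67 -0.00 0 0 -0.045 0; 1.20 1.72 -0.00 0 0 -0.045 0; 1.12 1.78 -0.00 0 0 -0.045 0; 1.04 1.82 -0.00 0 0 -0.045 0; 0.96 1.87 -0.00 0 0 -0.045 0; 0.87 1.91 -0.00 0 0 -0.045 0; 0.79 1.95 -0.00 0 0 -0.045 0; 0.70 1.98 -0.00 0 0 -0.045 0; 0.61 2.01 -0.00 0 0 -0.045 0; 0.52 2.04 -0.00 0 0 -0.045 0; 0.42 2.06 -0.00 0 0 -0.045 0
```

Request:
{"fn": "servo_tool", "kwargs": {
  "steps": "0 0 -1.87 0 0 0 0; 0 0 -1.87 0 0 0 0; 0 0 -1.87 0 0 0 0; 0 0 -1.87 0 0 0 0"
}}

```text
clock: 4.0
ee_pos: [0.5397, -0.2207, 0.1085]
ee_rot: [-0.001, 0.168, 0.986, 0.0]
contact_force: [-0.6, -0.9, -3.8]
gripper_width: 0.0273
gripper_force: 59.9
```

Request:
{"fn": "servo_tool", "kwargs": {
  "steps": "1.35 1.61 0 0 0 -0.045 0; 1.28 1.67 0 0 0 -0.045 0; 1.20 1.72 0 0 0 -0.045 0; 1.12 1.78 0 0 0 -0.045 0; 1.04 1.82 0 0 0 -0.045 0; 0.96 1.87 0 0 0 -0.045 0; 0.87 1.91 0 0 0 -0.045 0; 0.79 1.95 0 0 0 -0.045 0; 0.70 1.98 0 0 0 -0.045 0; 0.61 2.01 0 0 0 -0.045 0; 0.52 2.04 0 0 0 -0.045 0; 0.42 2.06 0 0 0 -0.045 0"
}}

```text
clock: 5.0
ee_pos: [0.4503, 0.0156, 0.1081]
ee_rot: [-0.001, -0.102, 0.995, 0.0]
contact_force: [1.1, 0.3, -3.5]
gripper_width: 0.027
gripper_force: 60.1
```

```bash
sed -i 's/^DY=.*/DY=-.335; D=np.array([.531,-.2168]); RY=.2095; RO=np.array([.5891,.0431])/' plan.py
python3 - <<'E'
from plan import *
s,p,r=pose(); print(p,r.as_matrix().round(3).tolist(),s['contact_force'],s['ft_torque'],s['gripper_width'])
plan([*off(RO,RY,-.143),.0435],RY+np.pi,6,0)
E
```

```text
[0.45030784 0.01561489 0.10805027] [[-0.979, -0.203, -0.002], [-0.203, 0.979, 0.0], [0.002, 0.0, -1.0]] [ 1.07759332  0.34565969 -3.52258617] [-0.04870964 -0.06935131  0.00809321] 0.026994011602985188
0.03 -0.03 1.08 0 0 -0.001 0; 0.03 -0.03 1.08 0 0 -0.001 0; 0.03 -0.03 1.08 0 0 -0.001 0; 0.03 -0.03 1.08 0 0 -0.001 0; 0.03 -0.03 1.08 0 0 -0.001 0; 0.03 -0.03 1.08 0 0 -0.001 0
```

Request:
{"fn": "servo_tool", "kwargs": {
  "steps": "0.03 -0.03 1.08 0 0 -0.001 0; 0.03 -0.03 1.08 0 0 -0.001 0; 0.03 -0.03 1.08 0 0 -0.001 0; 0.03 -0.03 1.08 0 0 -0.001 0; 0.03 -0.03 1.08 0 0 -0.001 0; 0.03 -0.03 1.08 0 0 -0.001 0; 0 0 0 0 0 0 0; 0 0 0 0 0 0 0; 0 0 0 0 0 0 0"
}}

```text
clock: 5.75
ee_pos: [0.4502, 0.0125, 0.0441]
ee_rot: [-0.0, -0.104, 0.995, -0.0]
contact_force: [-0.6, 0.4, -4.2]
gripper_width: 0.0271
gripper_force: 60.2
```

Run:
```python
from plan import *
s,p,r=pose(); M=r.as_matrix(); print(p,M.round(4).tolist(),s['contact_force'],s['ft_torque'],np.arctan2(-M[1,0],-M[0,0]))
d=p[:2]-RO; print('rail frame',d[0]*np.cos(RY)+d[1]*np.sin(RY),-d[0]*np.sin(RY)+d[1]*np.cos(RY))
T=shot('top','top3'); S=shot('scene','scene3')
a=cv2.resize(T['color'][160:270,215:305],None,fx=5,fy=5,interpolation=cv2.INTER_CUBIC); b=cv2.resize(S['color'][150:270,250:340],None,fx=4.58,fy=4.58,interpolation=cv2.INTER_CUBIC)
h=min(len(a),len(b)); cv2.imwrite('pics/c3.png',np.hstack([a[:h],b[:h,:350]])[:,:,::-1])
```

```text
[0.45021331 0.012498   0.04407921] [[-0.9784, -0.2067, -0.0002], [-0.2067, 0.9784, -0.0001], [0.0002, -0.0001, -1.0]] [-0.64697562  0.44791237 -4.24887038] [ 0.02251734 -0.1059623  -0.04318659] 0.20824526203525096
rail frame -0.1422142566655971 -0.0010485000265759194
```

View pics/c3.png

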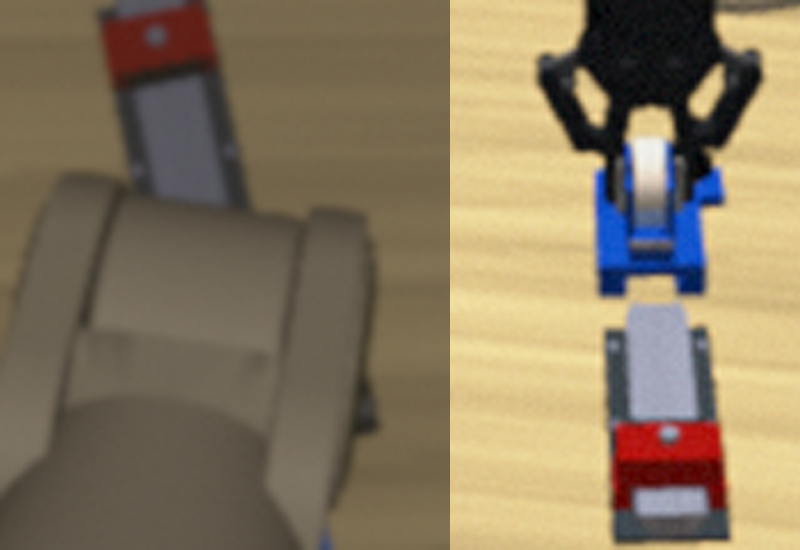

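The scene crop shows the carriage front (597–705, mid 651) just short of the rail mouth (627–686, mid 656). The carriage sits about 1 mm towards -y, which agrees with the TCP reading of -1.05 mm. I'll check it at sub-pixel level.

Run:
```python
from plan import *
S=load('scene3'); im=S['color'].astype(np.float32); blue=im[:,:,2]-im[:,:,0]
s,p,r=pose(); y=.2082; o=off(p[:2],y,-.0116); zu=.009
for z in(.004,.010,.016):
    L=proj(S,[*off(o,y,.055,.032),zu+z])[0]; Rr=proj(S,[*off(o,y,.055,-.032),zu+z])[0]
    v=int(round((L[1]+Rr[1])/2)); row=blue[v]; c=np.where(row[270:320]>20)[0]+270
    def cr(i,j): t=row.max()/2; return i+(t-row[i])/(row[j]-row[i])
    h=.5*np.median(row[c]); idx=np.where(row[270:320]>h)[0]+270; a,b=idx[0],idx[-1]
    a=a-(row[a]-h)/(row[a]-row[a-1]); b=b+(row[b]-h)/(row[b]-row[b+1])
    print(z,v,'pred',Rr[0].round(2),L[0].round(2),'meas',a.round(2),b.round(2))
m=proj(S,[*off(o,y,.055),.02]); print('px/m lateral',proj(S,[*off(o,y,.055,.01),.02])-m)
plan([*off(RO,RY,-.142),.0437],RY+np.pi,1,0)
```

```text
0.004 213 pred 281.7 305.26 meas 282.67 304.39
0.01 211 pred 281.68 305.3 meas 282.75 304.54
0.016 210 pred 281.66 305.33 meas 282.63 304.55
px/m lateral [[ 3.69148295 -0.0703092 ]]
0.03 0.12 0.08 0 0 -0.001 0
```

Request:
{"fn": "servo_tool", "kwargs": {
  "steps": "0 0.08 0.13 0 0 -0.001 0; -0.5 0 0 0 0 0 0; -0.5 0 0 0 0 0 0; -0.5 0 0 0 0 0 0; -0.4 0 0 0 0 0 0; -0.4 0 0 0 0 0 0; -0.3 0 0 0 0 0 0; -0.3 0 0 0 0 0 0; 0 0 0 0 0 0 0; 0 0 0 0 0 0 0"
}}

```text
clock: 6.68
ee_pos: [0.4784, 0.0193, 0.0425]
ee_rot: [-0.0, -0.104, 0.995, -0.0]
contact_force: [0.1, -0.1, -3.7]
gripper_width: 0.0271
gripper_force: 60.3
```

```bash
cat > st.py <<'E'
from plan import *
s,p,r=pose(); M=r.as_matrix(); d=p[:2]-RO; c,n=np.cos(RY),np.sin(RY)
f=s['contact_force']; t=s['ft_torque']
print('t',s['clock'],'rail x,y mm',(1e3*(d[0]*c+d[1]*n)).round(2),(1e3*(-d[0]*n+d[1]*c)).round(2),'z',p[2].round(4),'yaw',np.arctan2(-M[1,0],-M[0,0]).round(4),'tilt',M[:2,2].round(4),'F rail',(f[0]*c+f[1]*n).round(2),(-f[0]*n+f[1]*c).round(2),f[2].round(2),'T',t.round(3),'w',s['gripper_width'].round(4),'q6',s['q'][5].round(2))
E
python3 st.py
```

```text
Traceback (most recent call last):
  File "st.py", line 4, in <module>
    print('t',s['clock'],'rail x,y mm',(1e3*(d[0]*c+d[1]*n)).round(2),(1e3*(-d[0]*n+d[1]*c)).round(2),'z',p[2].round(4),'yaw',np.arctan2(-M[1,0],-M[0,0]).round(4),'tilt',M[:2,2].round(4),'F rail',(f[0]*c+f[1]*n).round(2),(-f[0]*n+f[1]*c).round(2),f[2].round(2),'T',t.round(3),'w',s['gripper_width'].round(4),'q6',s['q'][5].round(2))
                                                                                                                                                                                                                                                                                        ^^^^^^^^^^^^^^^^^^^^^^^^
AttributeError: 'float' object has no attribute 'round'
```

Request:
{"fn": "servo_tool", "kwargs": {
  "steps": "-0.3 0 0 0 0 0 0; -0.3 0 0 0 0 0 0; -0.3 0 0 0 0 0 0; -0.3 0 0 0 0 0 0; -0.3 0 0 0 0 0 0; -0.3 0 0 0 0 0 0; 0 0 0 0 0 0 0"
}}

```text
clock: 7.27
ee_pos: [0.497, 0.0231, 0.0426]
ee_rot: [0.0, -0.105, 0.995, -0.0]
contact_force: [0.1, -0.9, -3.7]
gripper_width: 0.027
gripper_force: 60.3
```

```bash
sed -i "s/s\['gripper_width'\].round(4)/round(s['gripper_width'],4)/" st.py; python3 st.py
```

```text
t 7.2667 rail x,y mm -94.29 -0.42 z 0.0426 yaw 0.2094 tilt [ 0.0008 -0.0001] F rail -0.1 -0.88 -3.69 T [ 0.028 -0.106  0.047] w 0.027 q6 -0.32
```

Request:
{"fn": "servo_tool", "kwargs": {
  "steps": "-0.4 0.02 0 0 0 0 0; -0.4 0 0 0 0 0 0; -0.4 0 0 0 0 0 0; -0.4 0 0 0 0 0 0; -0.4 0 0 0 0 0 0; -0.4 0 0 0 0 0 0; -0.4 0 0 0 0 0 0; -0.4 0 0 0 0 0 0; 0 0 0 0 0 0 0"
}}

```text
clock: 8.02
ee_pos: [0.5285, 0.0299, 0.0427]
ee_rot: [0.001, -0.105, 0.995, -0.0]
contact_force: [-0.3, 0.5, -4.2]
gripper_width: 0.0271
gripper_force: 60.3
```

```bash
python3 st.py
```

```text
t 8.0167 rail x,y mm -62.05 -0.26 z 0.0427 yaw 0.2094 tilt [ 0.0011 -0.0001] F rail -0.17 0.57 -4.18 T [ 0.022 -0.071 -0.045] w 0.0271 q6 -0.3
```

Request:
{"fn": "servo_tool", "kwargs": {
  "steps": "-0.5 0 0 0 0 0 0; -0.5 0 0 0 0 0 0; -0.5 0 0 0 0 0 0; -0.5 0 0 0 0 0 0; -0.5 0 0 0 0 0 0; -0.5 0 0 0 0 0 0; -0.5 0 0 0 0 0 0; -0.5 0 0 0 0 0 0; -0.5 0 0 0 0 0 0; 0 0 0 0 0 0 0"
}}

```text
clock: 8.85
ee_pos: [0.5727, 0.0393, 0.0427]
ee_rot: [0.001, -0.105, 0.995, -0.0]
contact_force: [0.5, 0.3, -3.8]
gripper_width: 0.0271
gripper_force: 60.3
```

```bash
python3 st.py
```

```text
t 8.85 rail x,y mm -16.78 -0.28 z 0.0427 yaw 0.2094 tilt [ 0.0014 -0.0001] F rail 0.51 0.16 -3.83 T [ 0.029 -0.093  0.026] w 0.0271 q6 -0.28
```

Request:
{"fn": "servo_tool", "kwargs": {
  "steps": "-0.3 0 0.02 0 0 0 0; -0.3 0 0.03 0 0 0 0; -0.3 0 0.03 0 0 0 0; -0.3 0 0.03 0 0 0 0; -0.3 0 0.02 0 0 0 0; -0.3 0 0.02 0 0 0 0; -0.2 0 0 0 0 0 0; 0 0 0 0 0 0 0"
}}

```text
clock: 9.52
ee_pos: [0.5916, 0.0434, 0.0412]
ee_rot: [0.0, -0.104, 0.995, -0.0]
contact_force: [1.2, 0.3, -2.0]
gripper_width: 0.0273
gripper_force: 60.7
```

```bash
python3 st.py
```

```text
t 9.5167 rail x,y mm 2.53 -0.21 z 0.0412 yaw 0.2093 tilt [ 0.0008 -0.    ] F rail 1.28 0.0 -2.0 T [ 0.037 -0.245  0.007] w 0.0273 q6 -0.27
```

Resting on the rail now. I'll approach the buffer in small steps.

Request:
{"fn": "servo_tool", "kwargs": {
  "steps": "-0.15 0 0 0 0 0 0; -0.15 0 0 0 0 0 0; -0.15 0 0 0 0 0 0; -0.15 0 0 0 0 0 0; -0.1 0 0 0 0 0 0; 0 0 0 0 0 0 0"
}}

```text
clock: 10.02
ee_pos: [0.5981, 0.0449, 0.0411]
ee_rot: [0.0, -0.104, 0.995, -0.0]
contact_force: [-0.1, -0.0, -2.3]
gripper_width: 0.0272
gripper_force: 60.8
```

```bash
python3 st.py
```

```text
t 10.0167 rail x,y mm 9.14 -0.13 z 0.0411 yaw 0.2092 tilt [0.0004 0.    ] F rail -0.08 -0.01 -2.35 T [-0.024 -0.022 -0.014] w 0.0272 q6 -0.27
```

Request:
{"fn": "servo_tool", "kwargs": {
  "steps": "-0.1 0 0 0 0 0 0; -0.1 0 0 0 0 0 0; -0.1 0 0 0 0 0 0; 0 0 0 0 0 0 0"
}}

```text
clock: 10.35
ee_pos: [0.6009, 0.0455, 0.0412]
ee_rot: [0.0, -0.104, 0.995, -0.0]
contact_force: [-1.4, 0.4, -0.3]
gripper_width: 0.0271
gripper_force: 60.9
```

Request:
{"fn": "servo_tool", "kwargs": {
  "steps": "-0.1 0 0 0 0 0 0; -0.05 0 0 0 0 0 0; 0 0 0 0 0 0 0"
}}

```text
clock: 10.6
ee_pos: [0.6022, 0.0458, 0.0412]
ee_rot: [0.0, -0.104, 0.995, -0.0]
contact_force: [-1.7, 0.6, 0.4]
gripper_width: 0.0271
gripper_force: 61.1
```

Request:
{"fn": "servo_tool", "kwargs": {
  "steps": "-0.1 0 0 0 0 0 0; -0.1 0 0 0 0 0 0; 0 0 0 0 0 0 0"
}}

```text
clock: 10.85
ee_pos: [0.6044, 0.0462, 0.0411]
ee_rot: [0.0, -0.104, 0.995, -0.0]
contact_force: [-2.6, -1.7, -0.1]
gripper_width: 0.027
gripper_force: 61.1
```

Request:
{"fn": "servo_tool", "kwargs": {
  "steps": "-0.1 0 0 0 0 0 0; -0.05 0 0 0 0 0 0; 0 0 0 0 0 0 0"
}}

```text
clock: 11.1
ee_pos: [0.6052, 0.0464, 0.0412]
ee_rot: [-0.0, -0.104, 0.995, -0.0]
contact_force: [-5.8, -1.2, 2.8]
gripper_width: 0.0271
gripper_force: 61.4
```

```bash
python3 st.py
```

```text
t 11.1 rail x,y mm 16.39 -0.13 z 0.0412 yaw 0.2091 tilt [-0.0009 -0.0004] F rail -5.96 0.0 2.79 T [-0.2    0.827 -0.005] w 0.0271 q6 -0.26
```

Request:
{"fn": "servo_tool", "kwargs": {
  "steps": "-0.06 0 0 0 0 0 0; -0.04 0 0 0 0 0 0; 0 0 0 0 0 0 0"
}}

```text
clock: 11.35
ee_pos: [0.6052, 0.0464, 0.0412]
ee_rot: [-0.001, -0.104, 0.995, -0.0]
contact_force: [-7.8, -2.3, 5.1]
gripper_width: 0.0271
gripper_force: 61.7
```

```bash
python3 st.py
```

```text
t 11.35 rail x,y mm 16.42 -0.11 z 0.0412 yaw 0.209 tilt [-0.0024 -0.0008] F rail -8.15 -0.64 5.09 T [-0.348  1.264 -0.009] w 0.0271 q6 -0.26
```

Request:
{"fn": "servo_tool", "kwargs": {
  "steps": "-0.1 0 0 0 0 0 0; -0.05 0 0 0 0 0 0; 0 0 0 0 0 0 0; 0 0 0 0 0 0 0"
}}

```text
clock: 11.68
ee_pos: [0.6053, 0.0464, 0.0413]
ee_rot: [-0.002, -0.104, 0.995, -0.0]
contact_force: [-11.3, -1.7, 9.4]
gripper_width: 0.0271
gripper_force: 62.3
```

```bash
python3 st.py; python3 -c "
from h import *
shot('scene','scene4')"
```

```text
t 11.6833 rail x,y mm 16.51 -0.09 z 0.0413 yaw 0.2088 tilt [-0.0048 -0.0014] F rail -11.44 0.73 9.38 T [-0.494  2.035  0.032] w 0.0271 q6 -0.26
```

Request:
{"fn": "servo_tool", "kwargs": {
  "steps": "0 0 0 0 0 0 0.5; 0 0 0 0 0 0 0.6; 0 0 0 0 0 0 0.7; 0 0 0 0 0 0 0.8; 0 0 0 0 0 0 0.8"
}}

```text
clock: 12.15
ee_pos: [0.6086, 0.0471, 0.0411]
ee_rot: [0.0, -0.104, 0.995, -0.0]
contact_force: [-0.0, -0.2, -0.3]
gripper_width: 0.0683
gripper_force: 0.0
```

```bash
python3 st.py
python3 - <<'E'
from plan import *
S=load('scene4'); N=shot('scene','scene5')
s,p,r=pose(); s0=slice(180,275)
b=[cv2.resize(c['color'][190:270,260:320],None,fx=6.5,fy=6.5,interpolation=cv2.INTER_CUBIC) for c in(S,N)]
cv2.imwrite('pics/c5.png',np.hstack(b)[:,:,::-1])
E
```

```text
t 12.15 rail x,y mm 19.91 -0.17 z 0.0411 yaw 0.2093 tilt [0.0009 0.    ] F rail -0.07 -0.21 -0.32 T [ 0.048 -0.024 -0.002] w 0.0683 q6 -0.26
```

View pics/c5.png

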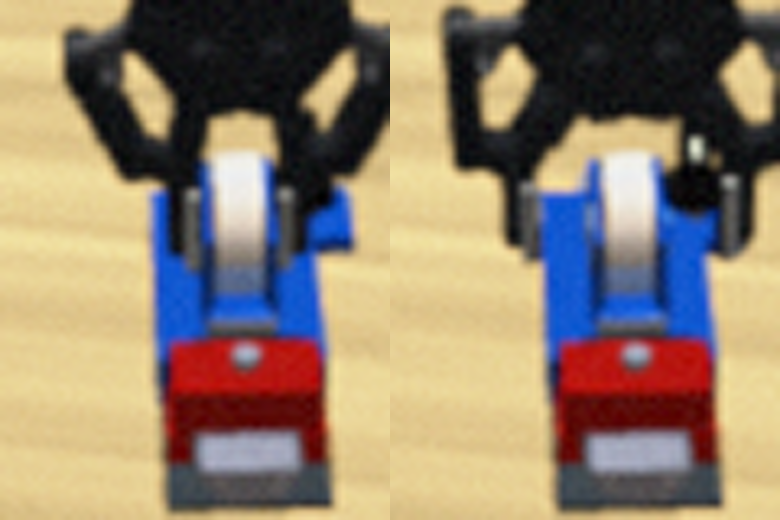

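The carriage sits on the buffer, and the before and after frames match, so the release did not shift it. Next is the knob: up, over and down.

Request:
{"fn": "servo_tool", "kwargs": {
  "steps": "0 0 -2 0 0 0 0.8; 0 0 -2 0 0 0 0.8; 0 0 -2 0 0 0 0.7; 0 0 -1.5 0 0 0 0.6; 1.33 0.72 0 0 0 0.025 0.6; 1.33 0.72 0 0 0 0.025 0.6; 1.32 0.72 0 0 0 0.025 0.6; 1.32 0.72 0 0 0 0.025 0.6; 0 0 0 0 0 0 0.6; 0 0 0 0 0 0 0.6"
}}

```text
clock: 13.03
ee_pos: [0.5508, 0.0665, 0.1163]
ee_rot: [0.0, -0.055, 0.998, -0.0]
contact_force: [0.8, 0.0, 0.2]
gripper_width: 0.0512
gripper_force: 0.0
```

```bash
python3 st.py
python3 - <<'E'
from plan import *
N=shot('scene','scene6')
k=off(RO,RY,-.0331,.0286)
print(proj(N,[[*k,.0655],[*off(k,RY-.1,.02),.0655],[*off(k,RY-.1,-.02),.0655]]))
im=cv2.resize(N['color'][170:260,260:340],None,fx=7,fy=6.5,interpolation=cv2.INTER_CUBIC); cv2.imwrite('pics/c6.png',im[:,:,::-1])
plan([*k,.039],RY-.1+np.pi,1,.6)
E
```

```text
t 13.0333 rail x,y mm -32.55 30.89 z 0.1163 yaw 0.1103 tilt [ 0.0006 -0.0001] F rail 0.75 -0.15 0.18 T [ 0.015  0.001 -0.016] w 0.0512 q6 -0.13
[[306.36192898 210.44035315]
 [306.07158649 214.87650243]
 [306.64480931 206.11821855]]
0.11 -0.20 7.74 0 0 0.001 0.6
```

View pics/c6.png

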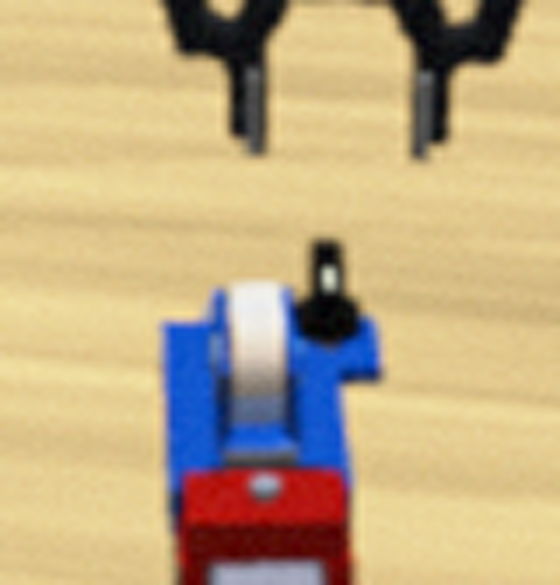

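The bar is at about (328,268) in the crop, against a predicted (324,263), so it is within about 1 mm. Descending.

Request:
{"fn": "servo_tool", "kwargs": {
  "steps": "0.06 -0.17 1.5 0 0 0 0.6; 0 0 1.5 0 0 0 0.6; 0 0 1.5 0 0 0 0.6; 0 0 1.2 0 0 0 0.6; 0 0 1.0 0 0 0 0.6; 0 0 0.7 0 0 0 0.6; 0 0 0.3 0 0 0 0.6; 0 0 0 0 0 0 0.6; 0 0 0 0 0 0 0.6"
}}

```text
clock: 13.83
ee_pos: [0.551, 0.0645, 0.0393]
ee_rot: [0.0, -0.055, 0.999, -0.0]
contact_force: [0.1, 0.1, 0.5]
gripper_width: 0.0512
gripper_force: 0.0
```

```bash
python3 st.py
```

```text
t 13.8333 rail x,y mm -32.87 28.82 z 0.0393 yaw 0.1092 tilt [ 0.0005 -0.0002] F rail 0.14 0.07 0.47 T [ 0.018 -0.028  0.037] w 0.0512 q6 -0.14
```

Request:
{"fn": "servo_tool", "kwargs": {
  "steps": "0 0 0 0 0 0 0.4; 0 0 0 0 0 0 0.25; 0 0 0 0 0 0 0.1; 0 0 0 0 0 0 0; 0 0 0 0 0 0 0; 0 0 0 0 0 0 0; 0 0 0 0 0 0 0"
}}

```text
clock: 14.42
ee_pos: [0.5512, 0.0645, 0.0401]
ee_rot: [0.001, -0.055, 0.999, -0.0]
contact_force: [-0.2, -0.2, 5.0]
gripper_width: 0.0211
gripper_force: 58.6
```

```bash
python3 st.py
```

```text
t 14.4167 rail x,y mm -32.67 28.78 z 0.0401 yaw 0.1092 tilt [ 0.0018 -0.0004] F rail -0.26 -0.14 5.04 T [-0.099  0.213 -0.011] w 0.0211 q6 -0.14
```

Width 21 mm is not the 12 mm bar, so the tips have caught the wider hub under it. I'll open, rise and regrip higher.

Request:
{"fn": "servo_tool", "kwargs": {
  "steps": "0 0 0 0 0 0 0.4; 0 0 0 0 0 0 0.5; 0 0 -0.4 0 0 0 0.5; 0 0 -0.4 0 0 0 0.5; 0 0 0 0 0 0 0.5; 0 0 0 0 0 0 0.2; 0 0 0 0 0 0 0; 0 0 0 0 0 0 0; 0 0 0 0 0 0 0; 0 0 0 0 0 0 0"
}}

```text
clock: 15.25
ee_pos: [0.5507, 0.0646, 0.0472]
ee_rot: [0.0, -0.055, 0.999, 0.0]
contact_force: [-0.4, 0.6, 2.2]
gripper_width: 0.0106
gripper_force: 61.8
```

```bash
python3 st.py
```

```text
t 15.25 rail x,y mm -33.12 29.05 z 0.0472 yaw 0.1091 tilt [0.0004 0.0001] F rail -0.29 0.64 2.23 T [ 0.152  0.018 -0.054] w 0.0106 q6 -0.14
```

Request:
{"fn": "servo_tool", "kwargs": {
  "steps": "0 0 0 0 0 0.06 0; 0 0 0 0 0 0.08 0; 0 0 0 0 0 0.08 0; 0 0 0 0 0 0.08 0; 0 0 0 0 0 0.08 0; 0 0 0 0 0 0.07 0; 0 0 0 0 0 0 0"
}}

```text
clock: 15.83
ee_pos: [0.5507, 0.065, 0.0472]
ee_rot: [0.0, 0.17, 0.985, 0.0]
contact_force: [-0.1, 2.0, 3.1]
gripper_width: 0.0106
gripper_force: 61.9
```

```bash
python3 st.py
```

```text
t 15.8333 rail x,y mm -33.02 29.38 z 0.0472 yaw -0.3421 tilt [0.0005 0.0007] F rail 0.26 1.96 3.06 T [ 0.318  0.028 -0.033] w 0.0106 q6 0.31
```

Request:
{"fn": "servo_tool", "kwargs": {
  "steps": "0 0 0 0 0 0.05 0; 0 0 0 0 0 0.05 0"
}}

```text
clock: 16.0
ee_pos: [0.5508, 0.065, 0.0473]
ee_rot: [0.0, 0.218, 0.976, 0.0]
contact_force: [-0.8, 2.2, 2.3]
gripper_width: 0.0103
gripper_force: 61.9
```

```bash
python3 st.py
```

```text
t 16.0 rail x,y mm -32.93 29.41 z 0.0473 yaw -0.4402 tilt [0.0007 0.0008] F rail -0.34 2.29 2.3 T [ 0.438 -0.027  0.145] w 0.0103 q6 0.41
```

Request:
{"fn": "servo_tool", "kwargs": {
  "steps": "0 0 0 0 0 0.05 0"
}}

```text
clock: 16.08
ee_pos: [0.5508, 0.0651, 0.0472]
ee_rot: [0.0, 0.243, 0.97, 0.001]
contact_force: [1.1, 2.6, 2.3]
gripper_width: 0.0104
gripper_force: 61.9
```

```bash
python3 st.py
```

```text
t 16.0833 rail x,y mm -32.9 29.46 z 0.0472 yaw -0.4903 tilt [0.0007 0.0009] F rail 1.62 2.32 2.34 T [ 0.503 -0.074  0.238] w 0.0104 q6 0.46
```

```bash
cat > tq.py <<'E'
from plan import *
v=[]
for i in range(5):
    read_camera('top'); s=get_state(); v.append(s['ft_torque'][2])
x=pose()[2].as_matrix()[:,0]; print(np.round(v,3),np.mean(v),'knob angle',RY-np.arctan2(-x[1],-x[0]),s['contact_force'].round(1))
E
python3 tq.py
```

```text
[ 0.013 -0.008 -0.016  0.     0.099] 0.017783034692565283 knob angle 0.6979369316681959 [1.1 3.7 2.9]
```

Request:
{"fn": "servo_tool", "kwargs": {
  "steps": "0 0 0 0 0 0.04 0"
}}

```text
clock: 16.42
ee_pos: [0.5507, 0.065, 0.0472]
ee_rot: [0.0, 0.261, 0.965, 0.0]
contact_force: [0.3, 2.9, 2.9]
gripper_width: 0.0105
gripper_force: 61.9
```

```bash
python3 tq.py
```

```text
[0.042 0.019 0.054 0.07  0.112] 0.05939616442463931 knob angle 0.7385732525192674 [0.9 4.6 3.3]
```

Request:
{"fn": "servo_tool", "kwargs": {
  "steps": "0.05 0.08 0 0 0 0.04 0"
}}

```text
clock: 16.75
ee_pos: [0.5507, 0.0651, 0.0472]
ee_rot: [0.0, 0.281, 0.96, -0.0]
contact_force: [1.2, -0.1, 3.1]
gripper_width: 0.0105
gripper_force: 62.0
```

```bash
python3 tq.py
```

```text
[ 0.08   0.073 -0.016  0.02   0.092] 0.0499950250320257 knob angle 0.7795129807617407 [1.6 0.5 3.5]
```

Request:
{"fn": "servo_tool", "kwargs": {
  "steps": "0 0 0 0 0 0.05 0"
}}

```text
clock: 17.08
ee_pos: [0.5508, 0.0651, 0.0472]
ee_rot: [0.0, 0.305, 0.952, -0.0]
contact_force: [1.6, 0.5, 3.0]
gripper_width: 0.0101
gripper_force: 62.1
```

```bash
python3 tq.py
```

```text
[0.043 0.012 0.021 0.028 0.065] 0.033904739274482634 knob angle 0.8292917670347257 [ 1.6 -1.1  3.7]
```

Request:
{"fn": "servo_tool", "kwargs": {
  "steps": "0 0 0 0 0 0.03 0; 0 0 0 0 0 0.04 0"
}}

```text
clock: 17.5
ee_pos: [0.5508, 0.0652, 0.0472]
ee_rot: [0.0, 0.339, 0.941, -0.0]
contact_force: [1.9, 0.0, 3.0]
gripper_width: 0.0107
gripper_force: 62.1
```

```bash
python3 tq.py
```

```text
[-0.056 -0.014 -0.    -0.02   0.   ] -0.018076128242950792 knob angle 0.8992538635654879 [ 2.5 -2.5  2.3]
```

Request:
{"fn": "servo_tool", "kwargs": {
  "steps": "0 0 0 0 0 0.03 0; 0 0 0 0 0 0.03 0"
}}

```text
clock: 17.92
ee_pos: [0.5508, 0.0652, 0.0472]
ee_rot: [0.0, 0.367, 0.93, -0.0]
contact_force: [2.1, -0.9, 2.7]
gripper_width: 0.0106
gripper_force: 62.0
```

```bash
python3 tq.py
```

```text
[0.046 0.04  0.049 0.081 0.079] 0.05912573932902907 knob angle 0.9593096547553618 [ 3.  -2.1  3.9]
```

Request:
{"fn": "servo_tool", "kwargs": {
  "steps": "0 0 0 0 0 0.03 0; 0 0 0 0 0 0.03 0"
}}

```text
clock: 18.33
ee_pos: [0.5508, 0.0653, 0.0472]
ee_rot: [0.0, 0.395, 0.919, -0.0]
contact_force: [3.3, -1.7, 3.0]
gripper_width: 0.0105
gripper_force: 62.1
```

```bash
python3 tq.py
```

```text
[0.135 0.105 0.108 0.072 0.057] 0.09537480909478745 knob angle 1.0193319063532165 [ 3.4 -1.6  2.9]
```

Request:
{"fn": "servo_tool", "kwargs": {
  "steps": "0 0 0 0 0 0.03 0; 0 0 0 0 0 0.03 0"
}}

```text
clock: 18.75
ee_pos: [0.5508, 0.0656, 0.0472]
ee_rot: [0.0, 0.422, 0.907, 0.0]
contact_force: [3.3, -0.8, 3.2]
gripper_width: 0.0103
gripper_force: 62.1
```

```bash
python3 tq.py
```

```text
[ 0.023 -0.011 -0.028  0.024  0.021] 0.005746072892731308 knob angle 1.0793275011034202 [ 3.1 -0.5  2.3]
```

Request:
{"fn": "servo_tool", "kwargs": {
  "steps": "-0.06 0.08 0 0 0 0 0; -0.06 0.08 0 0 0 0 0; 0 0 0 0 0 0 0"
}}

```text
clock: 19.25
ee_pos: [0.5508, 0.0657, 0.0471]
ee_rot: [-0.001, 0.421, 0.907, -0.001]
contact_force: [-2.1, -1.6, 8.6]
gripper_width: 0.0105
gripper_force: 62.7
```

```bash
python3 tq.py
```

```text
[0.053 0.03  0.062 0.08  0.014] 0.04794508860629902 knob angle 1.0795584759332058 [-1.  -1.6  8.3]
```

Request:
{"fn": "servo_tool", "kwargs": {
  "steps": "0 0 0 0 0 0.03 0; 0 0 0 0 0 0.03 0"
}}

```text
clock: 19.67
ee_pos: [0.5509, 0.0658, 0.0471]
ee_rot: [-0.001, 0.449, 0.894, -0.001]
contact_force: [-0.8, -1.7, 7.8]
gripper_width: 0.0104
gripper_force: 62.7
```

```bash
python3 tq.py; python3 st.py
```

```text
[0.104 0.063 0.024 0.023 0.029] 0.04876136430527759 knob angle 1.1394954515658826 [-1.6 -0.6  8.1]
t 19.9167 rail x,y mm -32.63 30.11 z 0.0472 yaw -0.93 tilt [-0.0026  0.0001] F rail -1.67 -0.25 8.14 T [-0.245  0.136  0.029] w 0.0105 q6 0.9
```

Request:
{"fn": "servo_tool", "kwargs": {
  "steps": "0 0 0 0 0 0.03 0; 0 0 0 0 0 0.03 0"
}}

```text
clock: 20.08
ee_pos: [0.5509, 0.066, 0.0471]
ee_rot: [-0.001, 0.475, 0.88, -0.0]
contact_force: [-1.2, 1.3, 7.4]
gripper_width: 0.0104
gripper_force: 62.6
```

```bash
python3 tq.py
```

```text
[0.09  0.062 0.067 0.073 0.035] 0.06554622938389723 knob angle 1.199335526736537 [-0.7  0.   7.4]
```

Request:
{"fn": "servo_tool", "kwargs": {
  "steps": "0 0 0 0 0 0.03 0; 0 0 0 0 0 0.03 0"
}}

```text
clock: 20.5
ee_pos: [0.551, 0.0662, 0.0472]
ee_rot: [-0.001, 0.502, 0.865, -0.0]
contact_force: [-0.2, 1.3, 8.0]
gripper_width: 0.0107
gripper_force: 62.6
```

```bash
python3 tq.py
```

```text
[0.087 0.064 0.04  0.013 0.072] 0.05529877758194117 knob angle 1.2591342459279293 [-0.6  0.6  8.9]
```

Request:
{"fn": "servo_tool", "kwargs": {
  "steps": "-0.01 0.02 0 0 0 0.03 0; 0 0 0 0 0 0.03 0"
}}

```text
clock: 20.92
ee_pos: [0.5511, 0.0664, 0.0472]
ee_rot: [-0.001, 0.527, 0.85, -0.0]
contact_force: [-0.1, 2.2, 9.1]
gripper_width: 0.0108
gripper_force: 62.7
```

```bash
python3 tq.py
```

```text
[0.127 0.138 0.086 0.084 0.128] 0.11251133245134844 knob angle 1.318884135063207 [-0.8  2.   8.7]
```

Request:
{"fn": "servo_tool", "kwargs": {
  "steps": "0 0 0 0 0 0.03 0; 0 0 0 0 0 0.03 0"
}}

```text
clock: 21.33
ee_pos: [0.5512, 0.0665, 0.0472]
ee_rot: [-0.001, 0.552, 0.834, -0.0]
contact_force: [-1.1, 1.5, 7.7]
gripper_width: 0.0104
gripper_force: 62.9
```

```bash
python3 tq.py
```

```text
[0.256 0.126 0.115 0.135 0.184] 0.1631491623192192 knob angle 1.3787356461629479 [-1.   0.9  8.3]
```

Request:
{"fn": "servo_tool", "kwargs": {
  "steps": "0 0 0 0 0 0.04 0"
}}

```text
clock: 21.67
ee_pos: [0.5512, 0.0665, 0.0471]
ee_rot: [-0.001, 0.568, 0.823, -0.0]
contact_force: [-0.4, 1.3, 7.9]
gripper_width: 0.0104
gripper_force: 62.8
```

```bash
python3 tq.py
```

```text
[0.2   0.116 0.039 0.154 0.146] 0.13111768173665267 knob angle 1.4187918917145905 [ 0.2 -0.1  7.9]
```

Request:
{"fn": "servo_tool", "kwargs": {
  "steps": "0 0 0 0 0 0.03 0"
}}

```text
clock: 22.0
ee_pos: [0.5512, 0.0666, 0.0471]
ee_rot: [-0.001, 0.581, 0.814, -0.0]
contact_force: [0.0, 1.3, 7.1]
gripper_width: 0.0105
gripper_force: 62.9
```

```bash
python3 tq.py
```

```text
[0.325 0.235 0.278 0.234 0.269] 0.2683010092149314 knob angle 1.4483975707541756 [-1.1  1.5  7.9]
```

```bash
python3 tq.py; python3 tq.py
```

```text
[0.282 0.27  0.236 0.252 0.269] 0.2616520778365708 knob angle 1.4484612853530656 [-1.4  1.3  7.1]
[0.263 0.216 0.231 0.22  0.292] 0.24465666725216142 knob angle 1.4484272862341934 [-0.6  1.6  7.6]
```

Resting torque is about 0.25 N m, which is snug. I'll open a little, rise and look.

Request:
{"fn": "servo_tool", "kwargs": {
  "steps": "0 0 0 0 0 0 0.2; 0 0 0 0 0 0 0.3; 0 0 0 0 0 0 0.3; 0 0 -1 0 0 0 0.3; 0 0 -2 0 0 0 0.3; 0 0 -3 0 0 0 0.3; 0 0 -3 0 0 0 0.3; 3 0 -3 0 0 0 0.3; 3 0 -2 0 0 0 0.3; 3 0 0 0 0 0 0.3; 0 0 0 0 0 0 0.3"
}}

```text
clock: 23.67
ee_pos: [0.5226, 0.1541, 0.189]
ee_rot: [0.0, 0.58, 0.815, 0.002]
contact_force: [-0.4, 0.3, -0.3]
gripper_width: 0.0255
gripper_force: 0.0
```

```bash
python3 st.py
python3 - <<'E'
from plan import *
N=shot('scene','scene7'); T=shot('top','top7')
a=cv2.resize(load('scene4')['color'][185:265,260:325],None,fx=6,fy=6,interpolation=cv2.INTER_CUBIC)
b=cv2.resize(N['color'][185:265,260:325],None,fx=6,fy=6,interpolation=cv2.INTER_CUBIC); cv2.imwrite('pics/c7.png',np.hstack([a,b])[:,:,::-1])
E
```

```text
t 23.6667 rail x,y mm -41.91 122.41 z 0.189 yaw -1.2365 tilt [0.0022 0.0022] F rail -0.28 0.36 -0.28 T [-0.03   0.034  0.028] w 0.0255 q6 1.37
```

View pics/c7.png

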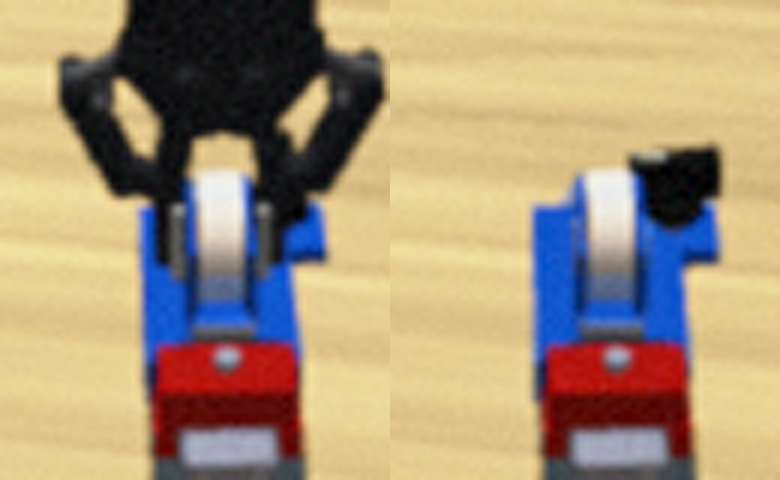

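The carriage sits in the same pixels as when it was pressed on the buffer: cutter at y≈330 and lug at y≈262 in both halves. The knob bar now lies across the rail and the arm is clear.

```bash
python3 -c "
from station import *
print(job_done())"
```

```text
the job is handed in; nothing more can be done
None
```

The dispenser is on the rail, butted against the black buffer, and clamped snugly at about 0.25 N m; I let go, moved the arm clear and handed the job in at about 24 s.

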